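Put the calibration standard away and lift its closed case

TASK

Put the calibration standard (the disc with the knob on top) into the pocket of its small black case, knob up, setting it down without dropping it, let go of it, and then shut the lid. Then grip the closed case, lift it level until it is well over 10 cm clear of the desk, and finish there, still holding it in the air, steady and level with the lid shut and the standard in its pocket. Keep the case from tipping at any time and leave everything else on the desk where it is.

Things in the scene. Friction and masses are not known exactly. Their poses are not given: they have to be found in the camera images.
- case: The calibration case: black tray, loose on the desk, 130 mm long (own x), 56 mm wide (own y), 48 mm tall (54 mm with the lid shut), walls and floor 4 mm, 0.3 to 0.5 kg with its lid. The lid is hinged along the long side at own +y; shut, it does not overhang, so the case can be gripped from above across its 56 mm width. Origin: centre of the underside; z up.
- pocket (a point): Centre of the pocket's floor in the case, 4 mm above the middle of the case's underside; axes as the case's. The pocket is 48 x 48 mm, between two fixed grey pads that rise 10 mm above the floor and fill the two ends of the case. Above the pads the inside is 122 mm long (own x) and 48 mm wide (own y): open fingers fit in along own x, not across own y.
- lid (a joint): Opening angle of the case's lid, rad: 0 shut, 1.57 upright, 2.05 at its stop, leaning back. It starts at 1.85 to 2.0. The hinge is a little stiff: the lid stays when upright or leaning back, and falls shut by itself once below about 0.8. No latch. A light push (under 1 N) from behind, on its outer face, brings it over.
- lid_edge (a point): Middle of the lid's free edge, 55 mm from the hinge line. The lid is a plain black plate 130 x 53 x 6 mm, 90 g; the hinge line runs along the case's x at own y = +28 mm, z = 48 mm.
- standard: The calibration standard: loose grey disc 40 mm across and 12 mm tall with a coaxial round black knob on top, 20 mm across and 24 mm tall (36 mm in all), 100 to 160 g; the only disc with a knob. Stands upright on the desk; origin at the centre of its underside, z up through the knob. Take it by the knob from above.
- jar: A bystander: small closed jar, 48 mm across, 65 mm tall, upright; origin at the centre of its underside.
- blank: A bystander: plain flat disc without a knob, 52 mm across, 22 mm tall; origin at the centre of its underside.
- chips: A bystander: two thin plastic sample chips lying crossed, 85 x 55 mm each, 6 mm tall together; origin at the underside.
- mouse: A bystander: black computer mouse, 105 x 60 mm, 32 mm tall; origin under its centre.
- mug: A bystander: white mug, 76 mm across, 90 mm tall, with a handle at its own +y; origin at the centre of its underside.
- screwdriver: A bystander: screwdriver lying flat, 170 mm long along its own x, under 35 mm tall.
- spacer: A bystander: flat metal ring, 70 mm across, 12 mm tall; origin at the centre of its underside.
Things that resemble listed ones, but are neither listed nor needed, are in the scene too. What is shaped like the case but green or turquoise is not meant.

How it is judged:
By the outcome, as a careful person would: the job done as asked, in the order asked, and still so for the second after the job is handed in, while the arm keeps its last pose, push and grip.
It also fails if it takes over 59 s, if anything falls off the work surface, if the arm or the gripper's body presses on something with over 40 N, if the wrist force passes 120 N, or if a joint passes its speed limit or range.

ROBOT

A 7-joint arm with a two-finger parallel gripper is mounted at the origin on the work surface. World frame = base frame: x ahead of the robot, y to its left, z up, the work surface at z = 0. Lengths are in m, angles in rad, forces in N, time in s.
With the tool pointing down it reaches from about 0.425 to 0.875 m from the base axis. Payload 4.7 kg.
Tool frame: the origin (TCP) lies midway between the tips of the shut fingers; the grasp point (between the pads) lies 19 mm behind it; z points along the fingers, y is the line along which they close (so a half turn about z gives the same grasp; the last joint's range is limited). The gripper opens to 87 mm and grips with 3 to 60 N. Pads are 19 mm wide; open, the fingers measure 117 mm over their backs; the gripper's body (75 mm by 190 mm) begins 51 mm behind the grasp point.
Start: joints at [1.364, 0.321, -0.07, 1.45, 0.023, 1.371, -0.057], TCP at [0.142, -0.634, 0.223] pointing down, gripper open.
Joint ranges: [-2.86, 2.86], [-0.3, 2.09], [-1.38, 1.24], [0.06, 2.45], [-1.56, 4.7], [0.09, 2.05], [-2.69, 2.69]. Speed limits (rad/s): [2.57, 2.57, 3.14, 3.14, 3.14, 3.14, 3.14].

INTERFACE

Orientations are given as a rotation vector (axis times angle).
In Python, from bench import ctrl gives the robot as it stands. The module is installed in compiled form; this text tells all that it offers.
- The arm moves only by the shell command python3 -m handwheel 'ROWS' [FORCE]. ROWS is JSON, a list of rows, each a list of 7 numbers: the finger opening in m, from 0 to 0.087, then the shift along the tool's x, y, z in m, then the turn, a rotation vector about the tool's x, y, z in degrees. A call has 1 to 12 rows; each row shifts and turns the commanded pose from where the row before left it, along the tool's axes as they then stand; what a row does not reach is not made up. A row lasts 1/8 s, in which the tool goes at most 62.5 mm and 10.7 degrees, less where a joint would pass 70% of its speed; a pose out of reach is approached as far as the arm can. A call is refused whole if a number of a shift passes 0.0625 or a number of a turn 10.7, either way. A call with a gripper value outside its range is refused whole. The fingers move at their own pace and stop on an object; FORCE is the grip in N (left out, the last holds). Time passes only in rows, so rows that do not move let the fingers close. It gives the time, the measured TCP pose, the force, the opening and the grip force at its end, in the units of the state.
- ctrl.get_state(): the state, without advancing time (a new reading comes with each control period).
- ctrl.get_image(name): name is "side" or "top"; returns (picture, depth): 384x512x3 uint8, blue, green, red; 384x512 float32, m along the optical axis (not along the pixel's ray), 0 where there is no reading.
- ctrl.camera_info(name): a dict with "intrinsics" (3x3 intrinsics, pixels), "R" (3x3) and "t" (3): a world point X has camera coordinates R X + t. Camera axes: x right, y down, z forward; pixel columns grow to the right and rows downward; lengths in m; the calibration is good to about 2 mm. A picture is of the moment at which its call begins. camera_info takes no time and is no camera call.
- ctrl.close_job(): hands the job in; it is judged then, once.
The state is a dict: "time": time; "joint_positions": joint angles; "qd": joint speeds; "joint_torque": joint torques, N m; "position": TCP position; "tool_rot": TCP orientation; "ft_force": force on the tool from outside, world axes, zero at the start; "torque": the same for the moment, N m; "grip_width": opening from 0.0 (shut) to 1.0 (fully open); "grip_force": force on a finger pad.
Only numpy, scipy, OpenCV 4.12 (cv2) and the standard library are available. Lean on these libraries where they do the work, as an engineer would, in place of code of your own. Each camera call takes 0.05 s, during which the arm holds its last target. There are 200 camera calls.

## Working session

There is one attempt and no reset: what is moved stays moved. The work goes in short steps, Python scripts to look and compute and a shell command to move; the robot and the scene stay as the last step left them, time stands still between calls to the robot, and variables do not carry over. Pictures are saved under pics/ and viewed, at most 10 in all, crops included, and the job is handed in when it is done.

```bash
mkdir -p pics; cat > h.py <<'E'
import numpy as np, cv2
from bench import ctrl
from scipy.spatial.transform import Rotation as R
def cam(n):
    c=ctrl.camera_info(n); return np.array(c["intrinsics"]),np.array(c["R"]),np.array(c["t"])
def cloud(n,d):
    K,Rm,t=cam(n); v,u=np.mgrid[:d.shape[0],:d.shape[1]]
    P=np.stack([(u-K[0,2])/K[0,0]*d,(v-K[1,2])/K[1,1]*d,d],-1)
    return (P-t)@Rm   # world
def toplane(n,u,v,z):
    K,Rm,t=cam(n); r=Rm.T@np.linalg.inv(K)@np.array([u,v,1.]); c=-Rm.T@t
    return c+r*(z-c[2])/r[2]
def proj(n,X):
    K,Rm,t=cam(n); p=K@(Rm@np.array(X)+t); return p[:2]/p[2]
def grab(n,tag):
    im,d=ctrl.get_image(n); cv2.imwrite(f"pics/{tag}.png",im); np.savez(f"{tag}.npz",im=im,d=d); return im,d
E
python3 - <<'E'
from h import *
a,d=grab("top","t0"); b,e=grab("side","s0")
cv2.imwrite("pics/b0.png",np.vstack([a,b])[:, :] if 0 else cv2.resize(a,(800,600)))
for n in("top","side"):
    K,Rm,t=cam(n); print(n,K.round(1).tolist(),(-Rm.T@t).round(3),Rm[2].round(3))
s=ctrl.get_state(); print(s)
print(R.from_rotvec(s["tool_rot"]).as_matrix().round(3))
E
```

```text
top [[361.2, 0.0, 255.6], [0.0, 361.2, 186.9], [0.0, 0.0, 1.0]] [0.382 0.017 1.038] [ 0.2   -0.004 -0.98 ]
side [[405.2, 0.0, 253.3], [0.0, 405.2, 191.6], [0.0, 0.0, 1.0]] [ 0.107 -0.593  0.97 ] [ 0.409  0.512 -0.756]
{'time': 0.1, 'joint_positions': array([ 1.36410275,  0.32175257, -0.07011382,  1.45155561,  0.02261506,
        1.37078936, -0.05689193]), 'qd': array([ 8.14519773e-04,  7.10051557e-04,  5.88837075e-04, -1.55668810e-03,
       -2.28967969e-05,  9.30425323e-04, -5.07565660e-04]), 'joint_torque': array([-1.88390995e-04, -4.92569160e+01, -4.05783020e-01, -3.13399172e+01,
       -6.42319769e-02,  3.94957792e-02,  7.18140700e-05]), 'position': array([ 0.14220966, -0.63374645,  0.2215674 ]), 'tool_rot': array([-3.12077352e+00, -3.46035066e-01,  4.50096188e-04]), 'ft_force': array([-0.26234136,  0.37681614, -0.5182117 ]), 'torque': array([ 0.02759552,  0.03647563, -0.02008637]), 'grip_force': 0.0, 'grip_width': 1.0029651207861703}
[[ 0.976  0.219 -0.   ]
 [ 0.219 -0.976  0.002]
 [-0.    -0.002 -1.   ]]
```

View pics/b0.png

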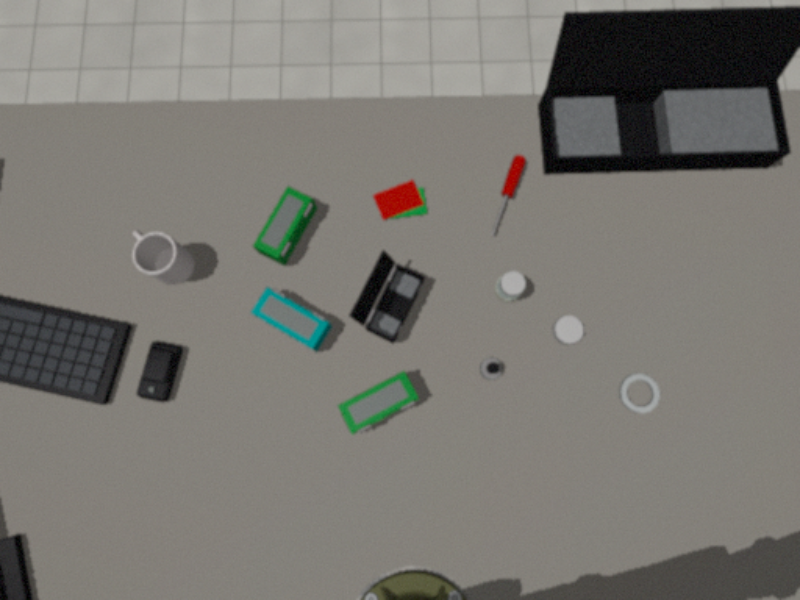

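View pics/s0.png

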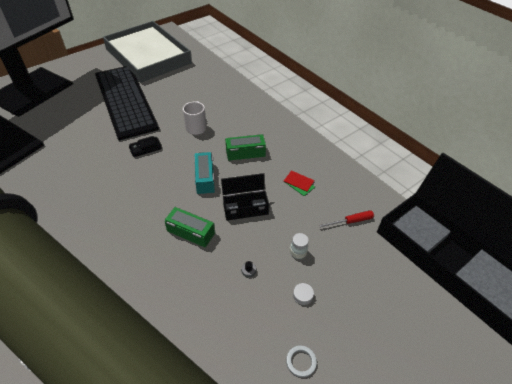

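The top view shows the black case (about (250,190) in 512-px pixels) with its lid leaning to the left (+y). The standard is at (314,235) and the green and turquoise decoys are around the case. A small thing sticks out near the case's far end (261,169).

```bash
python3 - <<'E'
from h import *
z=np.load("t0.npz"); im,d=z["im"],z["d"]; P=cloud("top",d)
print("desk z",np.median(P[200:260,200:215,2]).round(4))
z2=np.load("s0.npz"); 
a=cv2.resize(im[145:250,205:345],(800,600),interpolation=cv2.INTER_CUBIC)
b=cv2.resize(z2["im"][160:290,190:330],(646,600),interpolation=cv2.INTER_CUBIC)
cv2.imwrite("pics/c0.png",cv2.resize(np.hstack([a,b]),(800,332)))
# standard: near (314,235)
for n,dd,(u0,u1,v0,v1) in(("top",d,(302,326,223,247)),("side",z2["d"],(236,262,255,282))):
    Q=cloud(n,dd)[v0:v1,u0:u1]; 
    for lo,hi in((.028,.045),(.006,.018)):
        m=(Q[...,2]>lo)&(Q[...,2]<hi); q=Q[m]; print(n,lo,m.sum(),q.mean(0).round(4),q.min(0).round(3),q.max(0).round(3))
# case
for n,dd,img,(u0,u1,v0,v1) in(("top",d,im,(218,280,155,222)),("side",z2["d"],z2["im"],(215,280,170,222))):
    Q=cloud(n,dd)[v0:v1,u0:u1]; 
    for lo,hi in((.04,.053),(.06,.115),(.009,.02)):
        m=(Q[...,2]>lo)&(Q[...,2]<hi); q=Q[m][:, :2].astype(np.float32)
        print(n,lo,m.sum(),cv2.minAreaRect(q),Q[m].mean(0).round(4))
E
```

```text
desk z 0.0007
top 0.028 41 [ 0.4485 -0.1491  0.0354] [ 0.439 -0.157  0.028] [ 0.458 -0.141  0.04 ]
top 0.006 110 [ 0.4482 -0.1481  0.0127] [ 0.429 -0.168  0.006] [ 0.466 -0.131  0.018]
side 0.028 49 [ 0.4474 -0.1528  0.0345] [ 0.438 -0.161  0.029] [ 0.458 -0.142  0.04 ]
side 0.006 104 [ 0.4439 -0.1567  0.0121] [ 0.428 -0.172  0.006] [ 0.466 -0.133  0.017]
top 0.04 253 ((0.5694316625595093, 0.022811375558376312), (0.06148694083094597, 0.13053536415100098), 63.41493606567383) [0.5711 0.0236 0.0476]
top 0.06 450 ((0.5881733894348145, 0.06089169159531593), (0.023295892402529716, 0.1292162537574768), 63.20474624633789) [0.5868 0.0621 0.0823]
top 0.009 415 ((0.5665651559829712, 0.02065480872988701), (0.05251377075910568, 0.1273270696401596), 63.13559341430664) [0.5708 0.0218 0.0138]
side 0.04 323 ((0.5696011781692505, 0.022051021456718445), (0.0684451311826706, 0.13142554461956024), 63.98749542236328) [0.5694 0.0235 0.0463]
side 0.06 574 ((0.5877556204795837, 0.058262795209884644), (0.02656335011124611, 0.13008157908916473), 63.50897216796875) [0.5875 0.0592 0.0794]
side 0.009 293 ((0.566657543182373, 0.018999405205249786), (0.05891773849725723, 0.12828987836837769), 62.891292572021484) [0.5703 0.0222 0.0142]
```

View pics/c0.png

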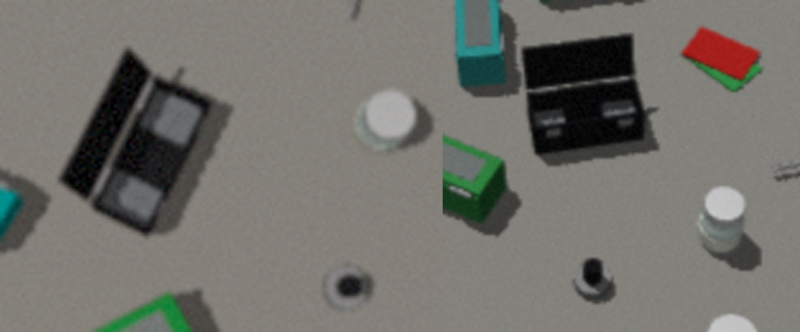

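```bash
cat >> h.py <<'E'
CY=np.radians(-26.6)
def need(p,ang):  # ang: world angle (rad) of tool y, tool down
    s=ctrl.get_state(); M=R.from_rotvec(s["tool_rot"]).as_matrix()
    y=np.array([np.cos(ang),np.sin(ang),0]); z=np.array([0,0,-1.]); x=np.cross(y,z)
    T=np.stack([x,y,z],1)
    print("t",round(s["time"],2),"pos",s["position"].round(4),"turn(deg,tool)",np.degrees(R.from_matrix(M.T@T).as_rotvec()).round(2),
      "shift after turn(mm)",(T.T@(np.array(p)-s["position"])*1000).round(1),"F",s["ft_force"].round(1),"grip",round(s["grip_width"]*87,1),round(s["grip_force"],1))
E
python3 - <<'E'
from h import *
for n,f,(u0,u1,v0,v1),c in(("top","t0",(302,326,223,247),0),("side","s0",(236,262,255,282),0)):
    z=np.load(f+".npz"); Q=cloud(n,z["d"])[v0:v1,u0:u1]
    m=(Q[...,2]>.033)&(Q[...,2]<.042); q=Q[m]
    print(n,m.sum(),q.mean(0).round(4),((q.min(0)+q.max(0))/2).round(4))
    # pixel-based: knob-top blob centroid cast onto z=.036
    v,u=np.nonzero(m); print(toplane(n,u.mean()+u0,v.mean()+v0,.036).round(4))
    # disc outline: everything above desk, outline cast
# case: lid plane and pocket in own frame
c=np.array([.568,.0205]); X=np.array([np.cos(CY),np.sin(CY)]);Y=np.array([-X[1],X[0]])
for n,f,(u0,u1,v0,v1) in(("top","t0",(218,280,155,222)),("side","s0",(215,280,170,222))):
    z=np.load(f+".npz"); Q=cloud(n,z["d"])[v0:v1,u0:u1].reshape(-1,3); g=z["im"][v0:v1,u0:u1].max(2).ravel()
    o=np.c_[(Q[:,:2]-c)@X,(Q[:,:2]-c)@Y,Q[:,2]]
    m=(o[:,2]>.06)&(abs(o[:,0])<.055)&(abs(o[:,1])<.07); k=np.polyfit(o[m,2],o[m,1],1); print(n,"lid y=",k[0],"z+",k[1],"ang",np.degrees(np.pi/2+np.arctan(k[0])),"x ext",np.percentile(o[o[:,2]>.06][:,0],[1,99]))
    m=(abs(o[:,2]-.014)<.004)&(g>70)&(abs(o[:,0])<.065)&(abs(o[:,1])<.03)
    l=o[m&(o[:,0]<0)];r=o[m&(o[:,0]>0)]
    print("pads",m.sum(),np.percentile(l[:,0],[2,98]),np.percentile(r[:,0],[2,98]),np.percentile(o[m,1],[2,98]))
    m=(o[:,2]>.04)&(o[:,2]<.053)&(abs(o[:,0])<.08)&(abs(o[:,1])<.05)
    print("rim",np.percentile(o[m,0],[1,99]),np.percentile(o[m,1],[1,99]))
need([.4485,-.150,.2216],CY)
E
python3 -m handwheel '[[0.087,0,0,0,0,0,-10.2],[0.087,0,0,0,0,0,-10.2],[0.087,0,0,0,0,0,-10.2],[0.087,0,0,0,0,0,-10.2],[0.087,0,0,0,0,0,-10],[0.087,0,0,0,0,0,0]]' 20
```

```text
top 36 [ 0.4487 -0.1494  0.0359] [ 0.4499 -0.149   0.0365]
[ 0.4487 -0.1494  0.036 ]
side 38 [ 0.4478 -0.1517  0.0355] [ 0.4478 -0.1515  0.0367]
[ 0.4476 -0.1519  0.036 ]
top lid y= 0.4851429508466459 z+ 0.00566971697425225 ang 115.88001561383622 x ext [-0.16493244  0.06275695]
pads 262 [-0.05325622 -0.02479943] [0.02411516 0.06035421] [-0.01979627  0.01292315]
rim [-0.06488361  0.06472143] [-0.02793881  0.03321379]
side lid y= 0.4507279897872989 z+ 0.00748068483752034 ang 114.26242255466478 x ext [-0.13770551  0.06392573]
pads 32 [-0.04935133 -0.02472036] [0.02544965 0.0583454 ] [0.00358299 0.01269216]
rim [-0.0644744   0.06466056] [-0.03034589  0.0336074 ]
t 0.1 pos [ 0.1422 -0.6337  0.2216] turn(deg,tool) [-9.000e-02 -4.000e-02 -5.075e+01] shift after turn(mm) [569.7  57.3  -0. ] F [-0.3  0.4 -0.5] grip 87.3 0.0
time: 0.85
position: [0.1422, -0.634, 0.222]
tool_rot: [-2.673, -1.649, -0.001]
ft_force: [0.4, -0.5, -0.5]
grip_width: 0.997
grip_force: 0.0
```

```bash
python3 -m handwheel '[[0.087,0.057,0.0057,0,0,0,0],[0.087,0.057,0.0057,0,0,0,0],[0.087,0.057,0.0057,0,0,0,0],[0.087,0.057,0.0057,0,0,0,0],[0.087,0.057,0.0057,0,0,0,0],[0.087,0.057,0.0057,0,0,0,0],[0.087,0.057,0.0057,0,0,0,0],[0.087,0.057,0.0057,0.01,0,0,0],[0.07,0.057,0.0057,0.03,0,0,0],[0.06,0.057,0.0057,0.03,0,0,0],[0.06,0,0,0.03,0,0,0],[0.06,0,0,0,0,0,0]]'
python3 -c "
from h import *
need([.4483,-.1505,.016],CY)"
```

```text
time: 2.35
position: [0.4442, -0.152, 0.1226]
tool_rot: [-2.67, -1.648, 0.004]
ft_force: [-0.3, -0.2, 0.4]
grip_width: 0.709
grip_force: 0.0
t 2.35 pos [ 0.4442 -0.152   0.1226] turn(deg,tool) [-0.28  0.   -0.02] shift after turn(mm) [  3.1   3.  106.6] F [-0.3 -0.2  0.4] grip 61.7 0.0
```

```bash
python3 -m handwheel '[[0.06,0.003,0.003,0.03,-0.2,0,0],[0.06,0,0,0.04,0,0,0],[0.06,0,0,0.025,0,0,0],[0.06,0,0,0.01,0,0,0],[0.06,0,0,0,0,0,0],[0.06,0,0,0,0,0,0]]'
python3 -c "
from h import *
need([.4483,-.1505,.016],CY)
a,_=grab('top','t1');b,_=grab('side','s1')
a=cv2.resize(a[200:260,280:360],(533,400),interpolation=2);b=cv2.resize(b[235:295,210:250+20],(400,400),interpolation=2)
cv2.imwrite('pics/c1.png',cv2.resize(np.hstack([a,b]),(800,343)))"
```

```text
time: 3.1
position: [0.4514, -0.1525, 0.0209]
tool_rot: [2.669, 1.648, 0.005]
ft_force: [0.4, 0.1, -0.0]
grip_width: 0.686
grip_force: 0.0
t 3.1 pos [ 0.4514 -0.1525  0.0209] turn(deg,tool) [ 0.34  0.01 -0.01] shift after turn(mm) [ 0.5 -3.7  4.9] F [ 0.4  0.1 -0. ] grip 59.7 0.0
```

View pics/c1.png

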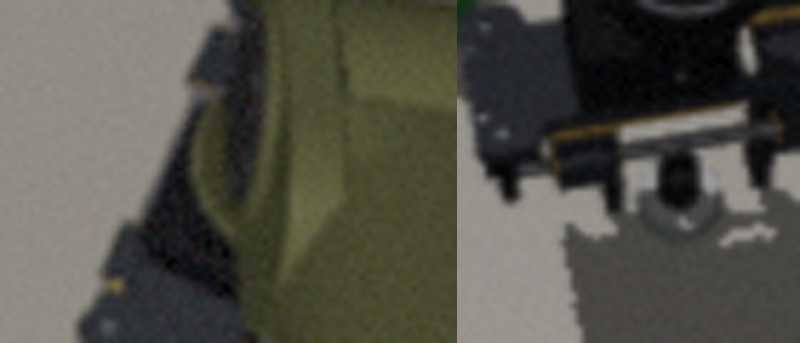

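The side view shows the knob standing between the two open fingers, slightly off-centre. I'll correct y and close.

```bash
python3 -m handwheel '[[0.06,0.0005,-0.0037,0.004,0,0,0],[0.06,0,0,0,0,0,0],[0.06,0,0,0,0,0,0]]' 20
python3 -c "
from h import *
need([.4483,-.1505,.016],CY)"
```

```text
time: 3.58
position: [0.4472, -0.1498, 0.0155]
tool_rot: [2.67, 1.65, 0.003]
ft_force: [-0.1, -0.3, -0.4]
grip_width: 0.689
grip_force: 0.0
t 3.58 pos [ 0.4472 -0.1498  0.0155] turn(deg,tool) [0.2  0.01 0.05] shift after turn(mm) [-0.2  1.4 -0.5] F [-0.1 -0.3 -0.4] grip 60.0 0.0
```

```bash
python3 -m handwheel '[[0.0,0,0.0008,0,0.2,0,0],[0.0,0,0,0,0,0,0],[0.0,0,0,0,0,0,0],[0,0,0,0,0,0,0],[0,0,0,0,0,0,0],[0,0,0,0,0,0,0],[0,0,0,0,0,0,0],[0,0,0,0,0,0,0]]' 20
python3 -c "
from h import *
need([.4483,-.1505,.016],CY)"
```

```text
time: 4.58
position: [0.448, -0.1502, 0.0156]
tool_rot: [2.672, 1.652, 0.0]
ft_force: [-0.7, 0.2, -0.3]
grip_width: 0.221
grip_force: 20.0
t 4.58 pos [ 0.448  -0.1502  0.0156] turn(deg,tool) [0.01 0.   0.05] shift after turn(mm) [-0.2  0.4 -0.4] F [-0.7  0.2 -0.3] grip 19.3 20.0
```

```bash
python3 -m handwheel '[[0,0,0,-0.02,0,0,0],[0,0,0,-0.04,0,0,0],[0,0,0,-0.05,0,0,0],[0,0,0,-0.04,0,0,0],[0,0,0,-0.01,0,0,0],[0,0,0,0,0,0,0],[0,0,0,0,0,0,0]]' 25
python3 -c "
from h import *
need([.568,.0205,.1756],CY)"
```

```text
time: 5.45
position: [0.4467, -0.1497, 0.1736]
tool_rot: [-2.67, -1.65, 0.003]
ft_force: [-0.0, -1.1, -1.2]
grip_width: 0.217
grip_force: 25.0
t 5.45 pos [ 0.4467 -0.1497  0.1736] turn(deg,tool) [-0.2  -0.01  0.05] shift after turn(mm) [206.5  32.3  -2. ] F [-0.  -1.1 -1.2] grip 18.9 25.0
```

```bash
python3 -m handwheel '[[0,0.03,0.005,0,0,0,0],[0,0.045,0.007,0,0,0,0],[0,0.045,0.007,0,0,0,0],[0,0.045,0.007,0,0,0,0],[0,0.03,0.005,0,0,0,0],[0,0.0105,0.001,0,0,0,0],[0,0,0,0,0,0,0],[0,0,0,0,0,0,0],[0,0,0,0,0,0,0]]' 25
python3 -c "
from h import *
need([.568,.0205,.0205],CY)
a,d=grab('top','t2');b,e=grab('side','s2')
a=cv2.resize(a[150:225,205:305],(533,400),interpolation=2);b=cv2.resize(b[120:240,180:300],(400,400),interpolation=2)
cv2.imwrite('pics/c2.png',cv2.resize(np.hstack([a,b]),(800,343)))"
```

```text
time: 6.58
position: [0.568, 0.0178, 0.1755]
tool_rot: [2.673, 1.649, -0.001]
ft_force: [-0.1, -0.4, -1.2]
grip_width: 0.218
grip_force: 25.0
t 6.58 pos [0.568  0.0178 0.1755] turn(deg,tool) [ 0.02  0.07 -0.07] shift after turn(mm) [  2.4  -1.2 155. ] F [-0.1 -0.4 -1.2] grip 19.0 25.0
```

View pics/c2.png

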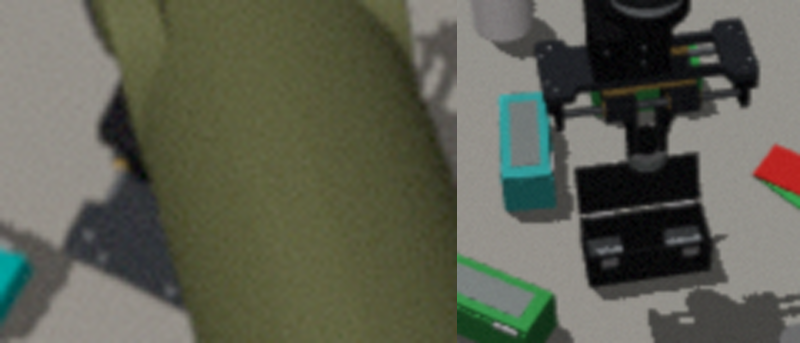

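The side view shows the disc held level by the knob at about (247,176) px above the open case. Now a check of how the disc is centred in the grip.

```bash
python3 - <<'E'
from h import *
X=np.array([np.cos(CY),np.sin(CY)]);Y=np.array([-X[1],X[0]])
def ana(f,c,zb):
    z=np.load(f+".npz"); Q=cloud("side",z["d"]).reshape(-1,3)
    o=np.c_[(Q[:,:2]-c)@X,(Q[:,:2]-c)@Y,Q[:,2]-zb]
    m=(np.hypot(o[:,0],o[:,1])<.03)&(o[:,2]>.002)&(o[:,2]<.011)
    q=o[m]*1000; print(f,m.sum(),q.mean(0).round(1),np.percentile(q[:,0],[1,99]).round(1),np.percentile(q[:,1],[1,99]).round(1))
    # fit circle r=20 to side wall points
    from scipy.optimize import least_squares
    r=least_squares(lambda p:np.hypot(q[:,0]-p[0],q[:,1]-p[1])-20,[0,0],loss="soft_l1"); print(r.x.round(2),np.abs(r.fun).mean().round(2))
ana("s0",np.array([.4480,-.1502]),0.)
ana("s2",np.array([.568,.0178]),.1595)
s=ctrl.get_state(); print(s["position"])
E
```

```text
s0 52 [-0.1 -8.6  7.3] [-18.7  23. ] [-24.2  22.7]
[1.4  0.66] 2.97
s2 33 [ -1.9 -14.8   7. ] [-19.4  18.3] [-21.3  -2.7]
[-0.09  0.43] 1.11
[0.5682198  0.01835432 0.17565858]
```

```bash
python3 -m handwheel '[[0,0.002,-0.001,0.03,0,0,0],[0,0,0,0.04,0,0,0],[0,0,0,0.03,0,0,0],[0,0,0,0.015,0,0,0],[0,0,0,0,0,0,0],[0,0,0,0,0,0,0],[0,0,0,0,0,0,0]]' 25
python3 -c "
from h import *
need([.568,.0205,.0196],CY)"
```

```text
time: 7.55
position: [0.5695, 0.0217, 0.0619]
tool_rot: [2.671, 1.651, 0.003]
ft_force: [0.4, 0.0, -0.8]
grip_width: 0.219
grip_force: 25.0
t 7.55 pos [0.5695 0.0217 0.0619] turn(deg,tool) [ 0.13 -0.04  0.05] shift after turn(mm) [-1.7 -0.8 42.3] F [ 0.4  0.  -0.8] grip 19.1 25.0
```

```bash
python3 -m handwheel '[[0,-0.0012,-0.0006,0.015,0,0,0],[0,0,0,0.01,0,0,0],[0,0,0,0.008,0,0,0],[0,0,0,0,0,0,0],[0,0,0,0,0,0,0],[0,0,0,0,0,0,0]]' 25
python3 -c "
from h import *
need([.568,.0205,.0196],CY)"
```

```text
time: 8.3
position: [0.5677, 0.0209, 0.0279]
tool_rot: [2.672, 1.652, 0.001]
ft_force: [0.0, -0.9, -1.7]
grip_width: 0.223
grip_force: 25.0
t 8.3 pos [0.5677 0.0209 0.0279] turn(deg,tool) [ 0.04 -0.01  0.05] shift after turn(mm) [-0.2  0.4  8.3] F [ 0.  -0.9 -1.7] grip 19.4 25.0
```

```bash
python3 -m handwheel '[[0,0,0,0.004,0,0,0],[0,0,0,0.002,0,0,0],[0,0,0,0.001,0,0,0],[0,0,0,0.001,0,0,0],[0,0,0,0,0,0,0],[0,0,0,0,0,0,0]]' 25
python3 -c "
from h import *
need([.568,.0205,.0196],CY)"
```

```text
time: 9.05
position: [0.5674, 0.0209, 0.0196]
tool_rot: [2.672, 1.652, 0.0]
ft_force: [0.7, -0.6, 0.2]
grip_width: 0.221
grip_force: 25.0
t 9.05 pos [0.5674 0.0209 0.0196] turn(deg,tool) [0.01 0.   0.05] shift after turn(mm) [-0.1  0.7  0. ] F [ 0.7 -0.6  0.2] grip 19.2 25.0
```

```bash
python3 -m handwheel '[[0,0,0,0.0005,0,0,0],[0,0,0,0,0,0,0],[0,0,0,0,0,0,0]]' 25
```

```text
time: 9.43
position: [0.5674, 0.0209, 0.0196]
tool_rot: [2.672, 1.652, -0.0]
ft_force: [-2.3, -0.0, 5.8]
grip_width: 0.223
grip_force: 25.0
```

```bash
python3 -m handwheel '[[0.025,0,0,-0.0003,0,0,0],[0.03,0,0,0,0,0,0],[0.04,0,0,0,0,0,0],[0.045,0,0,0,0,0,0],[0.045,0,0,0,0,0,0],[0.045,0,0,-0.01,0,0,0],[0.045,0,0,-0.03,0,0,0],[0.045,0,0,-0.05,0,0,0],[0.045,0,0,-0.05,0,0,0],[0.045,0,0,-0.03,0,0,0],[0.045,0,0,0,0,0,0]]' 25
python3 -c "
from h import *
need([.568,.0205,.19],CY)
b,e=grab('side','s3')
b=cv2.resize(b[140:230,190:310],(800,600),interpolation=2)
cv2.imwrite('pics/c3.png',b)"
```

```text
time: 10.8
position: [0.5692, 0.0213, 0.1927]
tool_rot: [2.669, 1.65, 0.007]
ft_force: [0.2, -0.3, -0.3]
grip_width: 0.516
grip_force: 0.0
t 10.8 pos [0.5692 0.0213 0.1927] turn(deg,tool) [ 0.33 -0.11  0.06] shift after turn(mm) [-1.2 -0.7  2.7] F [ 0.2 -0.3 -0.3] grip 44.9 0.0
```

View pics/c3.png

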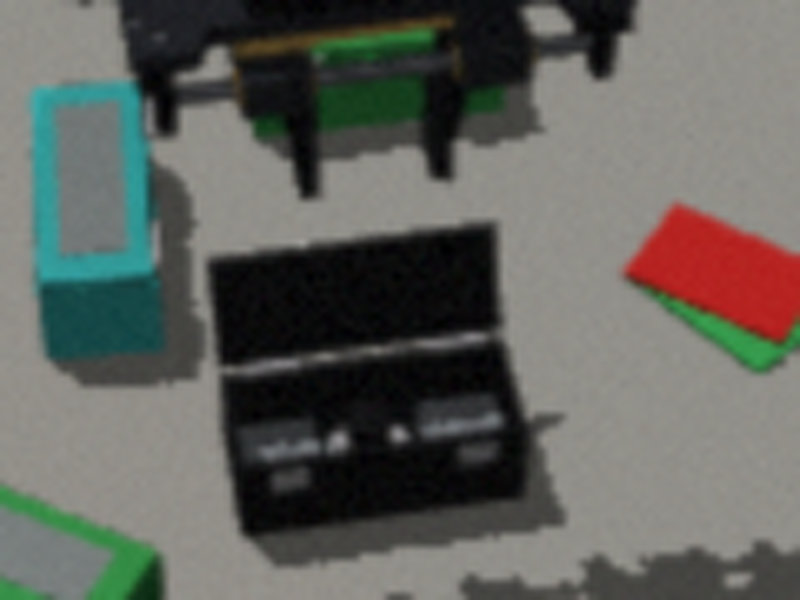

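The side view shows the disc flanked by the pads in the pocket, at about (370,430) in the crop, with the knob up and the lid still open. Next the closed fingers go behind the lid.

```bash
python3 -m handwheel '[[0.0,0.03,0,0,0,0,0],[0,0.03,0,0,0,0,0],[0,0.023,0,0,0,0,0],[0,0,0,0,0,0,0],[0,0,0,0.03,0,0,0],[0,0,0,0.05,0,0,0],[0,0,0,0.028,0,0,0],[0,0,0,0,0,0,0],[0,0,0,0,0,0,0]]' 20
python3 -c "
from h import *
Y=np.array([-np.sin(CY),np.cos(CY),0])
need(np.array([.568,.0205,.085])+.028*Y,CY)"
```

```text
time: 11.98
position: [0.6049, 0.0946, 0.0823]
tool_rot: [2.672, 1.651, 0.001]
ft_force: [0.6, -0.1, 1.1]
grip_width: 0.011
grip_force: 0.0
t 11.97 pos [0.6049 0.0946 0.0823] turn(deg,tool) [ 0.06 -0.02  0.01] shift after turn(mm) [-54.8   0.2  -2.7] F [ 0.6 -0.1  1.1] grip 0.9 0.0
```

```bash
python3 -m handwheel '[[0,-0.005,0,0,0,0,0],[0,-0.005,0,0,0,0,0],[0,-0.005,0,0,0,0,0],[0,-0.005,0,0,0,0,0],[0,-0.005,0,0,0,0,0],[0,-0.005,0,0,0,0,0],[0,-0.004,0,0,0,0,0],[0,-0.004,0,0,0,0,0]]'
python3 -m handwheel '[[0,-0.004,0,0,0,0,0],[0,-0.004,0,0,0,0,0],[0,-0.004,0,0,0,0,0],[0,-0.004,0,0,0,0,0],[0,-0.004,0,0,0,0,0]]'
python3 -c "
from h import *
b,e=grab('side','s4');a,d=grab('top','t4')
X=np.array([np.cos(CY),np.sin(CY)]);Y=np.array([-X[1],X[0]]);c=np.array([.568,.0205])
Q=cloud('side',e)[160:225,210:285].reshape(-1,3);o=np.c_[(Q[:,:2]-c)@X,(Q[:,:2]-c)@Y,Q[:,2]]
m=(o[:,0]>-.06)&(o[:,0]<-.03)&(o[:,2]>.055)&(abs(o[:,1])<.07);print(m.sum(),np.polyfit(o[m,2],o[m,1],1),o[m].mean(0),o[m].max(0))
need([.568,.0205,.085],CY)"
```

```text
time: 12.98
position: [0.5873, 0.0609, 0.0812]
tool_rot: [-2.672, -1.652, 0.0]
ft_force: [0.1, -0.1, 1.2]
grip_width: 0.007
grip_force: 0.3
time: 13.6
position: [0.5783, 0.0429, 0.0812]
tool_rot: [2.672, 1.652, -0.0]
ft_force: [-0.1, -1.0, -0.3]
grip_width: 0.007
grip_force: 0.1
210 [-0.00149797  0.00267506] [-0.04444969  0.00241899  0.17094532] [-0.03007862  0.03205556  0.22128015]
t 13.7 pos [0.5783 0.0424 0.0812] turn(deg,tool) [-0.    0.05  0.01] shift after turn(mm) [-24.2   0.6  -3.8] F [ 0.6 -0.1  0.2] grip 0.4 0.0
```

```bash
python3 -m handwheel '[[0,-0.004,0,0,0,0,0],[0,-0.004,0,0,0,0,0],[0,-0.004,0,0,0,0,0],[0,-0.004,0,0,0,0,0],[0,-0.004,0,0,0,0,0],[0,-0.004,0,0,0,0,0],[0,0,0,0,0,0,0],[0,0,0,0,0,0,0],[0,0,0,0,0,0,0]]'
python3 -c "
from h import *
b,e=grab('side','s5')
cv2.imwrite('pics/c5.png',cv2.resize(b[140:230,190:310],(640,480),interpolation=2))"
```

```text
time: 14.82
position: [0.5678, 0.022, 0.0813]
tool_rot: [-2.672, -1.652, -0.0]
ft_force: [-0.3, -0.4, -1.0]
grip_width: 0.004
grip_force: 0.0
```

View pics/c5.png

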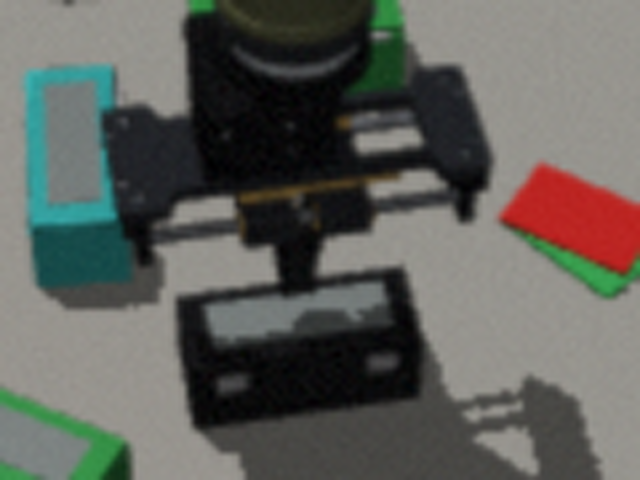

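The lid is shut, with its grey label plate up at about (300,310) in the crop. I'll raise, turn a quarter and measure the case again.

```bash
python3 -m handwheel '[[0.087,0,0,-0.03,0,0,0],[0.087,0,0,-0.04,0,0,0],[0.087,0,0,-0.02,0,0,-10],[0.087,0,0,0,0,0,-10],[0.087,0,0,0,0,0,-10],[0.087,0,0,0,0,0,-10],[0.087,0,0,0,0,0,-10],[0.087,0,0,0,0,0,-10],[0.087,0,0,0,0,0,-10],[0.087,0,0,0,0,0,-10],[0.087,0,0,0,0,0,-10],[0.087,0,0,0,0,0,0]]'
python3 - <<'E'
from h import *
im,e=grab('side','s6')
Q=cloud('side',e)[160:230,205:285].reshape(-1,3)
m=(Q[:,2]>.049)&(Q[:,2]<.059)&(np.hypot(Q[:,0]-.568,Q[:,1]-.0205)<.08)
print(m.sum(),Q[m].mean(0).round(4),np.percentile(Q[m][:,2],[5,95]),cv2.minAreaRect(Q[m][:,:2].astype(np.float32)))
need([.568,.0205,.172],CY+np.pi/2); print(ctrl.get_state()["joint_positions"].round(2))
E
```

```text
time: 16.38
position: [0.5678, 0.0218, 0.1712]
tool_rot: [-0.724, -3.057, -0.001]
ft_force: [0.2, 0.2, 0.1]
grip_width: 0.999
grip_force: 0.0
638 [0.5664 0.0181 0.0539] [0.05044773 0.05696185] ((0.5681877136230469, 0.019732393324375153), (0.061280783265829086, 0.13035082817077637), 63.29339599609375)
t 16.43 pos [0.5678 0.0219 0.1712] turn(deg,tool) [ 0.02 -0.02 -0.13] shift after turn(mm) [-0.8 -1.1 -0.8] F [-0.4  0.4  0.2] grip 86.8 0.0
[ 0.87  0.4  -1.17  1.7   0.38  1.3   0.73]
```

```bash
python3 -m handwheel '[[0.087,-0.0008,-0.001,0.02,0,0,0],[0.087,0,0,0.03,0,0,0],[0.087,0,0,0.03,0,0,0],[0.087,0,0,0.025,0,0,0],[0.087,0,0,0.015,0,0,0],[0.087,0,0,0,0,0,0],[0.087,0,0,0,0,0,0],[0.087,0,0,0,0,0,0]]'
python3 -c "
from h import *
need([.568,.0205,.012],CY+np.pi/2); print(ctrl.get_state()['joint_positions'].round(2))"
```

```text
time: 17.42
position: [0.5688, 0.0206, 0.0523]
tool_rot: [0.721, 3.056, 0.0]
ft_force: [0.3, -1.0, 0.5]
grip_width: 1.005
grip_force: 0.0
t 17.43 pos [0.5688 0.0206 0.0523] turn(deg,tool) [0.03 0.1  0.04] shift after turn(mm) [ 0.7 -0.4 40.3] F [ 0.3 -1.   0.5] grip 87.5 0.0
[ 0.78  0.52 -1.06  1.82  0.51  1.11  0.64]
```

```bash
python3 -m handwheel '[[0.087,0.0004,-0.0004,0.015,0,0,0],[0.087,0,0,0.015,0,0,0],[0.087,0,0,0.01,0,0,0],[0.087,0,0,0,0,0,0],[0.087,0,0,0,0,0,0]]'
python3 -m handwheel '[[0.065,0,0,0,0,0,0],[0.062,0,0,0,0,0,0],[0.06,0,0,0,0,0,0],[0.058,0,0,0,0,0,0],[0.056,0,0,0,0,0,0],[0.05,0,0,0,0,0,0],[0.04,0,0,0,0,0,0],[0.04,0,0,0,0,0,0],[0.04,0,0,0,0,0,0]]' 10
python3 -c "
from h import *
need([.568,.0205,.012],CY+np.pi/2); print(ctrl.get_state()['joint_positions'].round(2))"
```

```text
time: 18.05
position: [0.5677, 0.0206, 0.0114]
tool_rot: [0.721, 3.058, 0.0]
ft_force: [0.4, 0.2, 0.2]
grip_width: 1.001
grip_force: 0.0
time: 19.18
position: [0.5677, 0.0208, 0.0114]
tool_rot: [0.721, 3.058, 0.001]
ft_force: [1.6, 2.5, -1.6]
grip_width: 0.644
grip_force: 10.0
t 19.18 pos [0.5677 0.0208 0.0114] turn(deg,tool) [0.04 0.01 0.08] shift after turn(mm) [-0.4 -0.1 -0.6] F [ 1.6  2.5 -1.6] grip 56.0 10.0
[ 0.74  0.57 -1.02  1.85  0.56  1.04  0.61]
```

```bash
python3 -m handwheel '[[0.04,0,0,0,0,0,0],[0.04,0,0,0,0,0,0],[0.04,0,0,-0.002,0,0,0],[0.04,0,0,-0.005,0,0,0],[0.04,0,0,-0.01,0,0,0],[0.04,0,0,-0.013,0,0,0],[0.04,0,0,0,0,0,0],[0.04,0,0,0,0,0,0]]' 35
python3 -c "
from h import *
need([.568,.0205,.17],CY+np.pi/2)"
```

```text
time: 20.18
position: [0.5674, 0.0201, 0.0414]
tool_rot: [0.722, 3.057, -0.001]
ft_force: [-0.4, 0.7, -6.4]
grip_width: 0.642
grip_force: 35.0
t 20.18 pos [0.5674 0.0201 0.0414] turn(deg,tool) [-0.03  0.01  0.04] shift after turn(mm) [  -0.3    0.6 -128.6] F [-0.4  0.7 -6.4] grip 55.9 35.0
```

```bash
python3 -m handwheel '[[0.04,0,0,-0.01,0,0,0],[0.04,0,0,-0.02,0,0,0],[0.04,0,0,-0.025,0,0,0],[0.04,0,0,-0.025,0,0,0],[0.04,0,0,-0.025,0,0,0],[0.04,0,0,-0.015,0,0,0],[0.04,0,0,-0.008,0,0,0],[0.04,0,0,-0.004,0,0,0],[0.04,0,0,0,0,0,0],[0.04,0,0,0,0,0,0],[0.04,0,0,0,0,0,0],[0.04,0,0,0,0,0,0]]' 35
python3 -c "
from h import *
need([.568,.0205,.17],CY+np.pi/2);print(ctrl.get_state()['joint_positions'].round(2))
b,e=grab('side','s7')
cv2.imwrite('pics/c7.png',cv2.resize(b[90:240,170:370],(800,600),interpolation=2))"
```

```text
time: 21.68
position: [0.5674, 0.0203, 0.1731]
tool_rot: [-0.721, -3.057, 0.0]
ft_force: [0.3, 0.9, -5.6]
grip_width: 0.641
grip_force: 35.0
t 21.68 pos [0.5674 0.0203 0.1731] turn(deg,tool) [-0.01 -0.03  0.06] shift after turn(mm) [-0.5  0.4  3.1] F [ 0.3  0.9 -5.6] grip 55.8 35.0
[ 0.87  0.39 -1.17  1.7   0.38  1.3   0.74]
```

View pics/c7.png

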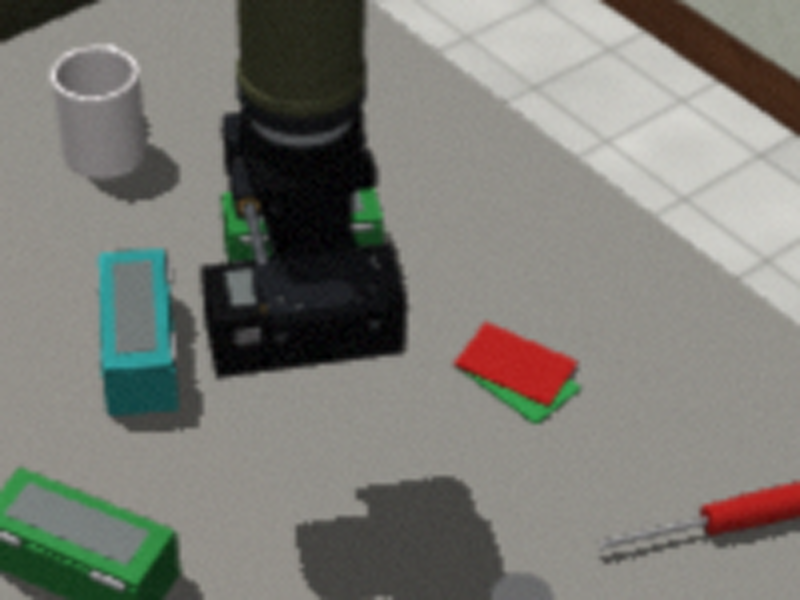

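The picture shows the closed case hanging level in the gripper at about (305,310), with its shadow well below. The load of about 5.6 N matches the case plus the standard.

```bash
python3 -c "
from bench import ctrl
print(ctrl.close_job())"
```

```text
the job is handed in; nothing more can be done
None
```

The standard was set in the case's pocket knob up and released, the lid is shut, and the closed case is held level about 16 cm above the desk; I handed the job in at about 22 s, and no verdict came back.

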